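Load and latch the spice crate

ROBOT

A 6-joint arm with a two-finger parallel gripper is mounted at the origin on the work surface. World frame = base frame: x ahead of the robot, y to its left, z up, the work surface at z = 0. Lengths are in m, angles in rad, forces in N, time in s.
With the tool pointing down it reaches from about 0.25 to 0.725 m from the base axis. Payload 4 kg.
Tool frame: the origin (TCP) lies midway between the tips of the shut fingers; the grasp point (between the pads) lies bot.pinch_z behind it (bot.pinch_z is the distance from the TCP to the grasp point, in m); z points along the fingers, y is the line along which they close (so a half turn about z gives the same grasp; the last joint's range is limited). The gripper opens to 85 mm and grips with 20 to 120 N. Pads are 22 mm wide; open, the fingers measure 114 mm over their backs; the gripper's body (76 mm by 85 mm) begins 54 mm behind the grasp point. The pads swing forward as they close: fully open they stand 13 mm farther back than shut.
Start: joints at [-1.142, 0.241, 0.005, 1.335, 0, 1.571], TCP at [0.208, -0.455, 0.231] pointing down, gripper open.
Joint ranges: [-2.72, 2.72], [-1.05, 1.87], [-1.09, 1.28], [-1.99, 2.15], [-1.42, 1.44], [-3.14, 3.14]. Speed limits (rad/s): [2.79, 2.79, 3.14, 3.14, 3.14, 3.14].

INTERFACE

Orientations are given as a unit quaternion [x, y, z, w].
In Python, from workcell import bot, camrig, job_done gives the robot as it stands (bot), with the cameras (camrig) and the job as plain functions.
- The arm moves only by the tool drive_effector, called after "Call:" by a JSON object that holds its "method" and its "body", one argument or row to a line. Schema: {"type":"object","properties":{"plan":{"type":"array","items":{"type":"array","items":{"type":"array","items":{"type":"number"},"minItems":7,"maxItems":7},"minItems":1,"maxItems":10},"minItems":1,"maxItems":1},"only":{"type":"string"},"quiet":{"type":"boolean"},"lines":{"type":"string"}},"required":["plan"],"additionalProperties":false}. plan is a list that holds a single list of rows (three levels of brackets), with 1 to 10 rows, each of 7 numbers: a rotation vector rx, ry, rz in rad, then dx, dy, dz in m, then the finger opening in m; each row is the pose to reach, as a shift and turn from the pose commanded when the call began, along the tool's axes at that moment; what a row does not reach only later rows make up. A row lasts 1/8 s, in which the tool goes at most 0.0625 m and 0.188 rad, less where a joint would pass 70% of its speed; a pose out of reach is approached as far as the arm can. The fingers move at their own pace and stop on an object; the grip force is fixed at half the most. Time passes only in rows, so rows that do not move let the fingers close. The tool returns the time, the measured TCP pose, the force, the opening and the grip force at its end. only (a regular expression) keeps the lines of the reply that match it, lines (a string "A,B") keeps lines A to B, and quiet returns only ok. Input that does not fit is refused with a message, and nothing moves.
- bot.get_obs(): the state, without advancing time (a new reading comes with each control period).
- camrig.camera(name): name is "scene" or "top" or "wrist"; returns the picture (420x560x3 uint8, red, green, blue); there is no depth.
- camrig.calibration(name): a dict with "mtx" (3x3 intrinsics, pixels), "k1" (the pictures are not rectified: a ray, as slopes to the right and down, at radius r is drawn at 1 + k1 r^2 times it, then the intrinsics apply), "R" (3x3) and "t" (3): a world point X has camera coordinates R X + t. Camera axes: x right, y down, z forward; pixel columns grow to the right and rows downward; lengths in m; the calibration is good to about 2 mm. A picture is of the moment at which its call begins: read the wrist's pose just before it. calibration takes no time and is no camera call; for the wrist camera it gives the pose at the moment of the call.
- job_done(): hands the job in; it is judged then, once.
The state is a dict: "clock": time; "joint_pos": joint angles; "joint_vel": joint speeds; "tau": joint torques, N m; "eef_pos": TCP position; "tool_rot": TCP orientation; "ft_force": force on the tool from outside, world axes, zero at the start; "ft_torque": the same for the moment, N m; "grip_width": finger opening in m; "grasp_force": force on a finger pad.
Only numpy, scipy, OpenCV 4.12 (cv2) and the standard library are available. Lean on these libraries where they do the work, as an engineer would, in place of code of your own. Each camera call takes 0.05 s, during which the arm holds its last target. There are 200 camera calls.

TASK

Load the spice crate and shut it: lift the pawl up and over so that it stays clear, withdraw the toothed bar all the way, and stand every spice tin upright on the crate's floor. Then lower the wooden lid over the two locating pins until it rests flush on the rim, push the toothed bar fully home over the lid, and leave the pawl down in its teeth. Leave the other kitchen things where they are.

Things in the scene. Friction and masses are not known exactly. Their poses are not given: they have to be found in the camera images.
- crate: pale wooden spice crate, open on top, fixed. Origin: at table height below the crate's centre; +y = the way the bar is withdrawn. Inside 102 mm (x) by 170 mm (y); floor 12 mm, rim 50 mm above the origin; side walls 8, end walls 21 mm thick (outside 118 x 212 mm). Base board 132 mm wide; beyond y = 115 it is 70 mm wide, to y = 278, under a steel guide 38 mm wide, y 175 to 225, 108 mm high
- pin_a (a point): top of one of the two steel locating pins on the crate's end walls: 8 mm thick, the top 8 mm tapered to 3 mm, rising 26 mm from the rim; at crate (-45, -94.5, 76) mm
- pin_b (a point): top of the other pin, the same; at crate (45, 94.5, 76) mm
- bar (a joint): slide of the flat steel toothed bar (20 mm wide, z 64 to 78 mm above the table, at crate x = 0), m: 0 = fully home, its nose 36 mm in over the crate's +y end; 0.075 = withdrawn to its stop, nose 39 mm clear of the crate. Slides along crate +y, 2 N, stays put. Saw teeth 12 mm apart: with the pawl in them it can be pushed home (the pawl clicks over) but not withdrawn.
- bar_handle (a point): grip point on the bar's upright dark wooden handle block (16 x 16 mm, 73 to 113 mm above the table, its sides along the crate's axes), on its axis, 8 mm below its top; moves with the bar; at crate (0, 283 mm + bar value)
- pawl (a joint): hinge of the dark steel pawl above the bar, rad: about 0.04 = tip down in a tooth gap, up to about 0.15 = tip on a tooth; 1.8 = up and over at its stop, tip well clear. No spring, a light touch moves it: let go below 0.9 rad it falls shut by its weight, beyond 1.3 rad it falls over to the open stop and stays
- pawl_grip (a point): centre of the pawl's T-grip, a dark steel cylinder 14 mm thick and 30 mm long along the crate's x axis, 50 mm from the pivot; moves with the pawl. Pawl down: 44 mm from the pivot on the crate side and 24 mm above it; as the pawl value grows it swings up and over the pivot towards the bar's handle. Can be pinched from above by its two ends
- pawl_pivot (a point): the pawl's hinge, axis along the crate's x; at crate (0, 193, 98) mm, fixed
- lid: the crate's pale wooden lid, loose: board 118 mm (x) by 212 mm (y) by 12 mm with two 11 mm holes at (-45, -94.5) and (45, 94.5) mm (so it also fits turned half round); on top, at its centre, a dark grip ridge 16 mm (x) by 70 mm (y), 26 mm tall. About 0.25 kg. Origin: centre of its underside. Flush, its underside is 50 mm above the crate's origin, its axes along the crate's
- mat: cork mat, 100 by 240 by 4 mm, fixed to the table, on which the tins start. Origin: centre of its underside
- tin1: small plain round metal spice tin, closed, 34 mm across and 28 mm high, 60 g; origin: centre of its underside. All tins are alike; two to four are present
- tin2: small plain round metal spice tin, closed, 34 mm across and 28 mm high, 60 g; origin: centre of its underside. All tins are alike; two to four are present
- tin3: small plain round metal spice tin, closed, 34 mm across and 28 mm high, 60 g; origin: centre of its underside. All tins are alike; two to four are present
- tin4: small plain round metal spice tin, closed, 34 mm across and 28 mm high, 60 g; origin: centre of its underside. All tins are alike; two to four are present
- mug: bystander: white mug, 76 mm across, 85 high; origin: on its underside; leave it alone
- jar: bystander: amber glass jar with steel cap, 60 mm across, 100 high; origin: on its underside; leave it alone
- spoon: bystander: wooden spoon lying flat; origin: underside, near its middle; leave it alone
- mill: bystander: dark wood pepper mill, 50 mm across, 120 high; origin: on its underside; leave it alone
- bowl: bystander: terracotta bowl, 120 mm across, 50 high; origin: on its underside; leave it alone
- can: bystander: food can with paper label, 66 mm across, 90 high; origin: on its underside; leave it alone

How it is judged:
By the outcome, as a careful person would: the job done as asked, in the order asked, and still so for the second after the job is handed in, with the robot touching nothing.
Of tin1, tin2, tin3, tin4 only 2 to 4 are there at a start; the rules pass over those that are not, and their reading is None.
At some moment in a run one of tin1, tin2, tin3, tin4, lid may be knocked a few centimetres aside while the robot is not near it.
It also fails if it takes over 208 s, if anything falls off the work surface, if the arm or the gripper's body presses on something with over 40 N, if the wrist force passes 120 N, or if a joint passes its speed limit or range.

## Working session

There is one attempt and no reset: what is moved stays moved. The work goes in short steps, Python scripts to look and compute and a tool call to move; the robot and the scene stay as the last step left them, time stands still between calls to the robot, and variables do not carry over. Pictures are saved under pics/ and viewed, at most 14 in all, crops included, and the job is handed in when it is done.

```bash
ls; mkdir -p pics; python3 - <<'E'
from workcell import bot, camrig, job_done
import cv2,numpy as np
print(bot.pinch_z, bot.get_obs())
for n in ("scene","top"):
    im=camrig.camera(n); cv2.imwrite(f"pics/{n}0.png",im[:,:,::-1]); c=camrig.calibration(n); print(n,c)
E
```

```text
pics
workcell.py
0.0187 {'clock': 0.0, 'joint_pos': array([-1.14200537e+00,  2.41391224e-01,  3.73782203e-03,  1.33520967e+00,
       -8.37198896e-06,  1.57081382e+00]), 'joint_vel': array([-6.75225363e-05, -1.13094788e-03, -3.82082174e-04,  4.91198961e-04,
        9.75211843e-04, -2.23491437e-03]), 'tau': array([ 1.11957637e-03, -3.72318006e+01,  2.52407902e+01,  1.70358951e-02,
        5.08195922e-05, -6.09120178e-06]), 'eef_pos': array([ 0.20762173, -0.45416311,  0.23042902]), 'tool_rot': array([ 9.77106527e-01,  2.12748129e-01, -2.23956452e-04, -1.00882319e-03]), 'ft_force': array([-1.16698562, -0.32139352, -0.17898981]), 'ft_torque': array([-0.06418311, -0.00635953, -0.03519235]), 'grasp_force': 0.0, 'grip_width': 0.08573177208153927}
scene {'mtx': array([[437.20067127,   0.        , 285.13906643],
       [  0.        , 437.20067127, 205.73206811],
       [  0.        ,   0.        ,   1.        ]]), 'k1': -0.12140403895472443, 'R': array([[-0.86287755,  0.50519338,  0.01489924],
       [ 0.36999519,  0.65149027, -0.66231714],
       [-0.34430494, -0.56598594, -0.74907545]]), 't': array([ 0.5095297 , -0.132017  ,  1.39674655])}
top {'mtx': array([[455.64193245,   0.        , 286.35272146],
       [  0.        , 455.64193245, 209.017129  ],
       [  0.        ,   0.        ,   1.        ]]), 'k1': -0.031478731857257615, 'R': array([[ 1.28675886e-02, -9.99912780e-01,  2.97626624e-03],
       [-9.84662414e-01, -1.31891658e-02, -1.73971194e-01],
       [ 1.73995275e-01, -6.92027749e-04, -9.84746244e-01]]), 't': array([0.00467232, 0.62527112, 1.48666999])}
```

```bash
python3 - <<'E'
import cv2
for n in("scene","top"):
    im=cv2.imread(f"pics/{n}0.png"); cv2.imwrite(f"pics/{n}0b.png",cv2.resize(im,(800,600),interpolation=cv2.INTER_CUBIC))
E
```

```text
(no output)
```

View pics/top0b.png

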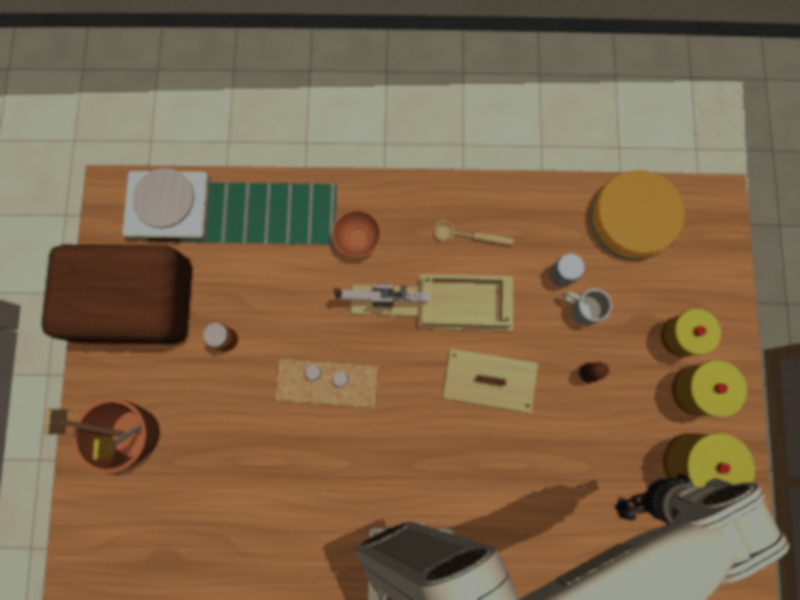

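View pics/scene0b.png

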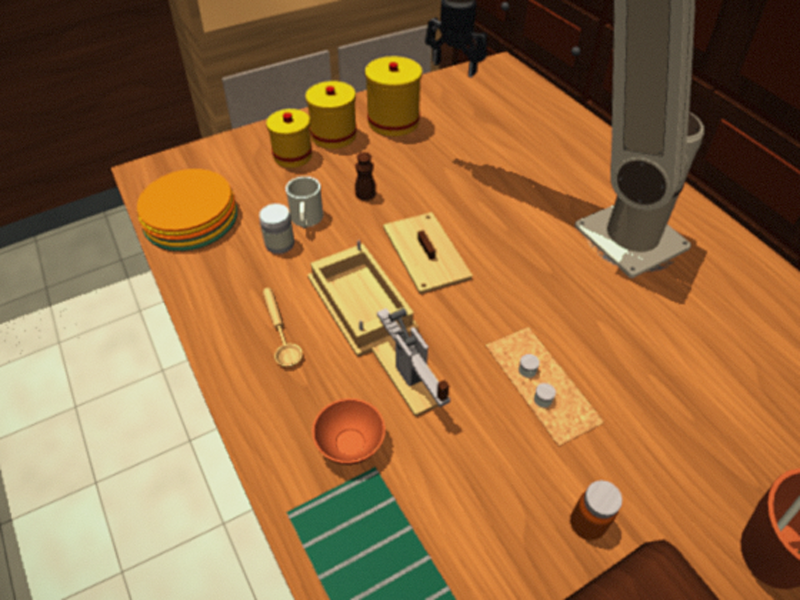

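The top view shows the crate at about (466,302) in the scaled picture with the bar pointing left. The lid is at (491,380), two tins are at (313,373) and (340,379) on the mat, and the can, mug and mill are right of the crate. The scene view confirms two tins, and the bar looks home with the pawl down.

```bash
cat > h.py <<'E'
import numpy as np,cv2
from workcell import bot, camrig, job_done
from scipy.spatial.transform import Rotation as Ro
def ray(c,uv):
    K=c["mtx"]; d=np.array([(uv[0]-K[0,2])/K[0,0],(uv[1]-K[1,2])/K[1,1]]); s=d.copy()
    for _ in range(20): s=d/(1+c["k1"]*(s@s))
    R=np.array(c["R"]); return -R.T@c["t"], R.T@np.r_[s,1]
def onz(c,uv,z):
    o,d=ray(c,uv); return o+d*(z-o[2])/d[2]
def proj(c,X):
    p=np.array(c["R"])@X+c["t"]; s=p[:2]/p[2]; s=s*(1+c["k1"]*(s@s)); K=c["mtx"]
    return np.array([K[0,0]*s[0]+K[0,2],K[1,1]*s[1]+K[1,2]])
def tri(rays):
    A=0;b=0
    for o,d in rays:
        d=d/np.linalg.norm(d);P=np.eye(3)-np.outer(d,d);A=A+P;b=b+P@o
    return np.linalg.solve(A,b)
def down(ydir):
    "tool rotation pointing down with tool y at world angle ydir"
    y=np.array([np.cos(ydir),np.sin(ydir),0]);z=np.array([0,0,-1.]);return np.c_[np.cross(y,z),y,z]
def go(p,ydir=None,R=None):
    "delta row (tool axes) from now to TCP p with tool y along ydir (mod pi, nearest)"
    o=bot.get_obs(); R0=Ro.from_quat(o["tool_rot"])
    if R is None:
        y0=R0.as_matrix()[:,1]; a=np.arctan2(y0[1],y0[0])
        if ydir is None: ydir=a
        ydir=a+(ydir-a+np.pi/2)%np.pi-np.pi/2; R=down(ydir)
    rv=(R0.inv()*Ro.from_matrix(R)).as_rotvec(); d=R0.inv().apply(np.array(p)-o["eef_pos"])
    print("row",np.round(rv,3),np.round(d,4),"n",round(max(np.linalg.norm(d)/.0625,np.linalg.norm(rv)/.188),1))
def shot(name,file=None):
    c=camrig.calibration(name); im=camrig.camera(name)[:,:,::-1].copy()
    if file: cv2.imwrite(f"pics/{file}.png",im)
    return c,im
E
python3 - <<'E'
from h import *
c=camrig.calibration("top")
f=lambda u,v,z: print(np.round(onz(c,(u*.7,v*.7),z),3))
print("crate");[f(u,v,.05) for u,v in((419,276),(513,276),(514,328),(418,329))]
print("lid");[f(u,v,.012) for u,v in((453,351),(537,362),(530,411),(445,400),(491,380))]
print("tins");[f(u,v,.032) for u,v in((313,373),(340,379))]
print("handle");f(340,294,.113)
for n in("jar","x"):pass
f(213,333,.1);f(356,230,.05);f(570,268,.09);f(592,305,.085);f(595,371,.12)
E
```

```text
crate
[ 0.681 -0.01   0.05 ]
[ 0.684 -0.235  0.05 ]
[ 0.559 -0.236  0.05 ]
[ 0.554 -0.009  0.05 ]
lid
[ 0.506 -0.094  0.012]
[ 0.482 -0.296  0.012]
[ 0.366 -0.277  0.012]
[ 0.39  -0.076  0.012]
[ 0.438 -0.185  0.012]
tins
[0.448 0.237 0.032]
[0.435 0.173 0.032]
handle
[0.623 0.171 0.113]
[0.531 0.459 0.1  ]
[0.793 0.144 0.05 ]
[ 0.697 -0.363  0.09 ]
[ 0.61  -0.413  0.085]
[ 0.455 -0.404  0.12 ]
```

```bash
python3 - <<'E'
from h import *
c=camrig.calibration("wrist"); o=bot.get_obs(); R0=Ro.from_quat(o["tool_rot"]).as_matrix()
print(c["mtx"],c["k1"]); print("cam pos tool",R0.T@(-c["R"].T@c["t"]-o["eef_pos"]),"axes in tool",np.round(R0.T@c["R"].T,3)); print(R0)
go([0.55,-0.10,0.36],0)
go([0.45,0.0,0.36],0)
E
```

```text
[[305.63655689   0.         280.41184384]
 [  0.         305.63655689 212.83804932]
 [  0.           0.           1.        ]] -0.028667920887929268
cam pos tool [ 0.08131694 -0.00121961 -0.14327091] axes in tool [[-0.001 -0.95  -0.313]
 [ 1.    -0.001  0.   ]
 [-0.001 -0.313  0.95 ]]
[[ 9.09460796e-01  4.15788958e-01 -7.75988075e-04]
 [ 4.15789682e-01 -9.09459135e-01  1.73828078e-03]
 [ 1.70285120e-05 -1.90354606e-03 -9.99998188e-01]]
row [-2.000e-03 -1.000e-03 -1.142e+00] [ 0.4586 -0.18   -0.1291] n 8.1
row [-2.000e-03 -1.000e-03 -1.142e+00] [ 0.4093 -0.3126 -0.1289] n 8.5
```

```bash
python3 - <<'E'
from h import *
go([0.56,-0.06,0.25],0)
E
```

```text
row [-2.000e-03 -1.000e-03 -1.142e+00] [ 0.4844 -0.2121 -0.0191] n 8.5
```

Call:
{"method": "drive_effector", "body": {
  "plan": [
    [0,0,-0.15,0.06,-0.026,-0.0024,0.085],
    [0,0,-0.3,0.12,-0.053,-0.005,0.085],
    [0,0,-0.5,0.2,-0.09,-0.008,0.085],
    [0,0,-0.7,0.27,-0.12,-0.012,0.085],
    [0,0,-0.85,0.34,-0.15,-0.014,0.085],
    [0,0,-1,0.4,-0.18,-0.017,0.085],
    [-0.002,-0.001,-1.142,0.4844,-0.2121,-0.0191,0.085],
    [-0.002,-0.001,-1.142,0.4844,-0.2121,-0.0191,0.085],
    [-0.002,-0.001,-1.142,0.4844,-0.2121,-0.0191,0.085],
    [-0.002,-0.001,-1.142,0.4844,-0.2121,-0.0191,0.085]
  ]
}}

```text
refused: plan: the value is too long (schema: maxItems 1). Nothing was moved.
```

Nothing moved. I misread the format; it is a list holding one list of rows, three levels of brackets. Resending.

Call:
{"method": "drive_effector", "body": {
  "plan": [
    [[0,0,-0.15,0.06,-0.026,-0.0024,0.085],[0,0,-0.3,0.12,-0.053,-0.005,0.085],[0,0,-0.5,0.2,-0.09,-0.008,0.085],[0,0,-0.7,0.27,-0.12,-0.012,0.085],[0,0,-0.85,0.34,-0.15,-0.014,0.085],[0,0,-1,0.4,-0.18,-0.017,0.085],[-0.002,-0.001,-1.142,0.4844,-0.2121,-0.0191,0.085],[-0.002,-0.001,-1.142,0.4844,-0.2121,-0.0191,0.085],[-0.002,-0.001,-1.142,0.4844,-0.2121,-0.0191,0.085],[-0.002,-0.001,-1.142,0.4844,-0.2121,-0.0191,0.085]]
  ]
}}

```text
clock: 1.35
eef_pos: [0.5611, -0.0585, 0.2492]
tool_rot: [0.706, 0.708, -0.001, 0.0]
ft_force: [-0.8, -0.1, 0.7]
grip_width: 0.0848
grasp_force: 0.0
```

```bash
python3 - <<'E'
from h import *
c,im=shot("wrist","w1"); cv2.imwrite("pics/w1b.png",cv2.resize(im,(800,600),interpolation=cv2.INTER_CUBIC))
E
```

```text
(no output)
```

View pics/w1b.png

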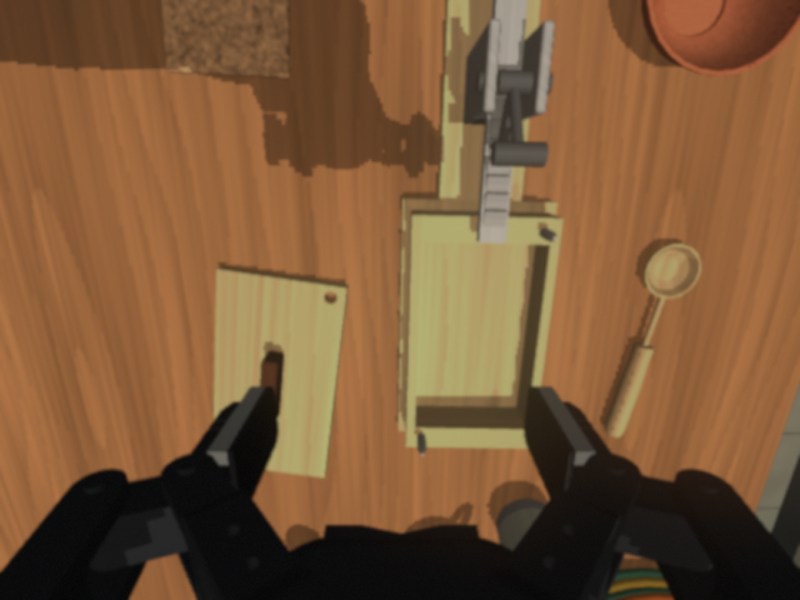

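The wrist view shows the crate rim, with corners at scaled (412,213), (561,219) and (407,446). Pin_b runs from (541,231) to (553,238) and pin_a from (419,435) to (422,452). The T-grip is at (494..546,153) and the lid hole at (331,297).

```bash
python3 - <<'E'
from h import *
c=camrig.calibration("wrist"); im=cv2.imread("pics/w1.png"); hsv=cv2.cvtColor(im,cv2.COLOR_BGR2HSV)
f=lambda u,v,z: onz(c,(u*.7,v*.7),z)
def dark(u,v,r,th=90):
    u=int(u*.7);v=int(v*.7); g=im[v-r:v+r+1,u-r:u+r+1].max(2); n,l,s,ce=cv2.connectedComponentsWithStats((g<th).astype(np.uint8))
    k=1+np.argmax(s[1:,4]); ys,xs=np.where(l==k); return np.c_[xs+u-r,ys+v-r].astype(float)
nad=np.array([400,161])*.7
P={}
for n,(u,v) in dict(a=(421,443),b=(547,235)).items():
    for th in(80,110,130):
        q=dark(u,v,9,th); d=q.mean(0)-nad; d/=np.linalg.norm(d); s=(q-q.mean(0))@d
        top=q[s>s.max()-1.5].mean(0); bot_=q[s<s.min()+1.5].mean(0)
        print(n,th,len(q),top/.7,bot_/.7,onz(c,top,.076),onz(c,bot_,.05))
    P[n]=onz(c,top,.076)
print("corners");[print(f(u,v,.05)) for u,v in((412,213),(561,219),(407,446))]
print("T",f(494,153,.122),f(546,153,.122))
print("hole",f(331,297,.012),"lid",f(219,268,.012),f(347,286,.012),f(324,477,.012))
E
```

```text
a 80 37 [421.42857143 447.85714286] [420.         435.35714286] [ 0.57865103 -0.21305379  0.076     ] [ 0.57860438 -0.21869823  0.05      ]
a 110 63 [421.42857143 450.53571429] [420.57142857 434.        ] [ 0.57869845 -0.21580789  0.076     ] [ 0.57910663 -0.21722796  0.05      ]
a 130 83 [421.2244898  451.83673469] [419.68253968 433.65079365] [ 0.57854522 -0.21715058  0.076     ] [ 0.57828266 -0.2168505   0.05      ]
b 80 27 [548.80952381 235.71428571] [542.61904762 231.42857143] [ 0.66851523 -0.02997307  0.076     ] [ 0.67214685 -0.03093441  0.05      ]
b 110 59 [551.58730159 236.03174603] [540.89285714 230.89285714] [ 0.67057868 -0.0301962   0.076     ] [ 0.6707396  -0.03051947  0.05      ]
b 130 76 [552.14285714 236.42857143] [540.47619048 228.80952381] [ 0.67101796 -0.03048472  0.076     ] [ 0.67024744 -0.02888675  0.05      ]
corners
[ 0.56928485 -0.01697355  0.05      ]
[ 0.68559817 -0.02117137  0.05      ]
[ 0.56670041 -0.23036125  0.05      ]
T [0.61531485 0.02636735 0.122     ] [0.64604537 0.02656994 0.122     ]
hole [ 0.49695555 -0.09717029  0.012     ] lid [ 0.39740641 -0.06996075  0.012     ] [ 0.51198426 -0.08670291  0.012     ] [ 0.47932495 -0.29795308  0.012     ]
```

```bash
python3 - <<'E'
from h import *
go([0.629,0.026,0.19],-0.017)
go([0.629,0.026,0.102],-0.017)
E
```

```text
row [-0.001  0.002  0.019] [0.0856 0.0691 0.0591] n 2.0
row [-0.001  0.002  0.019] [0.0858 0.0692 0.1471] n 2.9
```

Call:
{"method": "drive_effector", "body": {
  "plan": [
    [[0,0,0.019,0.043,0.035,0.03,0.085],[0,0.002,0.019,0.0856,0.0691,0.059,0.085],[0,0.002,0.019,0.0858,0.0692,0.1,0.085],[0,0.002,0.019,0.0858,0.0692,0.147,0.085],[0,0.002,0.019,0.0858,0.0692,0.147,0.02],[0,0.002,0.019,0.0858,0.0692,0.147,0.02],[0,0.002,0.019,0.0858,0.0692,0.147,0.02],[0,0.002,0.019,0.0858,0.0692,0.147,0.02],[0,0.002,0.019,0.0858,0.0692,0.147,0.02]]
  ]
}}

```text
clock: 2.52
eef_pos: [0.6289, 0.0242, 0.1066]
tool_rot: [0.714, 0.7, 0.0, 0.001]
ft_force: [-7.2, -2.1, 6.2]
grip_width: 0.0288
grasp_force: 58.6
```

```bash
python3 - <<'E'
from h import *
print(bot.get_obs()["ft_force"])
E
```

```text
[-7.23108725 -2.08207453  6.24902121]
```

Call:
{"method": "drive_effector", "body": {
  "plan": [
    [[0,0,0,0.0055,0,-0.008,0.02],[0,0,0,0.012,0,-0.0145,0.02],[0,0,0,0.019,0,-0.0195,0.02],[0,0,0,0.027,0,-0.023,0.02],[0,0,0,0.0355,0,-0.0255,0.02],[0,0,0,0.044,0,-0.026,0.02],[0,0,0,0.0527,0,-0.0255,0.02],[0,0,0,0.061,0,-0.023,0.02],[0,0,0,0.073,0,-0.017,0.02],[0,0,0,0.073,0,-0.017,0.02]]
  ]
}}

```text
clock: 3.78
eef_pos: [0.6301, 0.0982, 0.1223]
tool_rot: [0.714, 0.7, -0.0, 0.001]
ft_force: [-6.6, -2.2, 3.1]
grip_width: 0.0283
grasp_force: 58.7
```

Call:
{"method": "drive_effector", "body": {
  "plan": [
    [[0,0,0,0,0,0,0.085],[0,0,0,0,0,0,0.085],[0,0,0,0,0,0,0.085],[0,0,0,0,0,-0.05,0.085],[0,0,0,0,0,-0.1,0.085],[0,0,0,0.01,0,-0.14,0.085],[0,0,0,0.01,0,-0.14,0.085]]
  ]
}}

```text
clock: 4.65
eef_pos: [0.6333, 0.1091, 0.2654]
tool_rot: [0.714, 0.701, 0.005, 0.003]
ft_force: [0.7, -0.4, 0.6]
grip_width: 0.0852
grasp_force: 0.0
```

```bash
python3 - <<'E'
from h import *
print(bot.get_obs()["ft_force"])
c,im=shot("wrist","w2"); cv2.imwrite("pics/w2b.png",cv2.resize(im,(800,600),interpolation=cv2.INTER_CUBIC))
E
```

```text
[ 0.67878523 -0.43029928  0.56282485]
```

View pics/w2b.png

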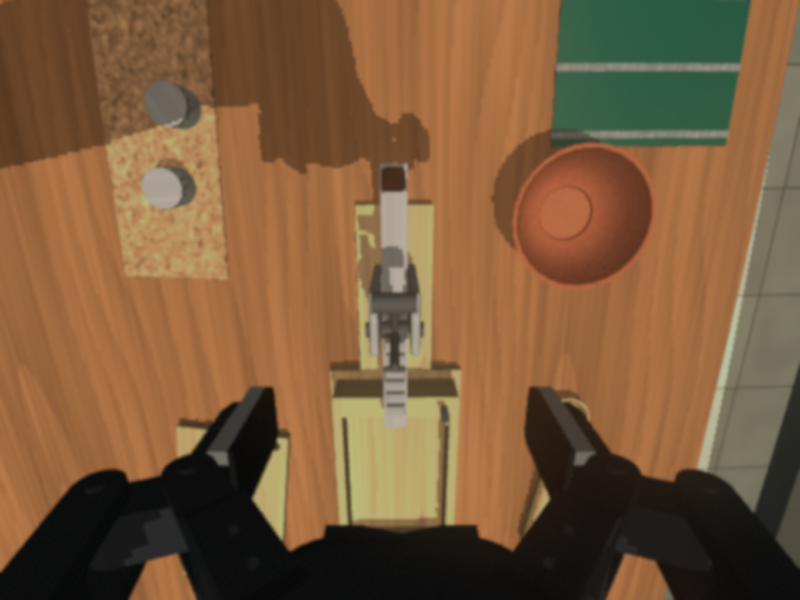

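The pawl is over and staying there. The handle top is at scaled (393,178), the bar nose at (397,425), and the tin tops at about (164,103) and (162,187).

```bash
python3 - <<'E'
from h import *
c=camrig.calibration("wrist")
f=lambda u,v,z: np.round(onz(c,(u*.7,v*.7),z),4)
h=f(393,178,.113);n=f(397,425,.078);print("handle",h,"nose",n,"pivot",f(396,329,.098))
print("yaw",-np.arctan2(h[0]-n[0],h[1]-n[1]),h[1]-n[1], "tins",f(164,103,.032),f(162,187,.032))
go([h[0],h[1],.2]);go([h[0],h[1],.1],-0.017)
E
```

```text
handle [0.63   0.1799 0.113 ] nose [ 0.6281 -0.0284  0.078 ] pivot [0.6294 0.0693 0.098 ]
yaw -0.009121206474554236 0.2083 tins [0.4496 0.2387 0.032 ] [0.4365 0.1744 0.032 ]
row [ 0.006 -0.001  0.   ] [ 0.0712 -0.0039  0.0626] n 1.5
row [ 0.006 -0.001 -0.001] [ 0.0711 -0.0045  0.1626] n 2.8
```

Call:
{"method": "drive_effector", "body": {
  "plan": [
    [[0.003,0,0,0.036,-0.002,0.04,0.085],[0.006,-0.001,0,0.0711,-0.0045,0.09,0.085],[0.006,-0.001,0,0.0711,-0.0045,0.14,0.085],[0.006,-0.001,0,0.0711,-0.0045,0.175,0.085],[0.006,-0.001,0,0.0711,-0.0045,0.175,0.01],[0.006,-0.001,0,0.0711,-0.0045,0.175,0.01],[0.006,-0.001,0,0.0711,-0.0045,0.175,0.01],[0.006,-0.001,0,0.0711,-0.0045,0.175,0.01],[0.006,-0.001,0,0.0711,-0.0045,0.175,0.01]]
  ]
}}

```text
clock: 5.82
eef_pos: [0.631, 0.1795, 0.0878]
tool_rot: [0.714, 0.7, 0.001, 0.001]
ft_force: [4.9, -0.8, 2.8]
grip_width: 0.0147
grasp_force: 60.6
```

Call:
{"method": "drive_effector", "body": {
  "plan": [
    [[0,0,0,0.015,0,0,0.01],[0,0,0,0.03,0,0,0.01],[0,0,0,0.04,0,0,0.01],[0,0,0,0.05,0,0,0.01],[0,0,0,0.055,0,0,0.01],[0,0,0,0.06,0,0,0.01],[0,0,0,0.06,0,0,0.01]]
  ]
}}

```text
clock: 6.7
eef_pos: [0.6318, 0.2341, 0.0877]
tool_rot: [0.715, 0.699, -0.003, 0.003]
ft_force: [3.9, -12.5, 6.5]
grip_width: 0.0148
grasp_force: 61.2
```

Call:
{"method": "drive_effector", "body": {
  "plan": [
    [[0,0,0,0,0,0,0.085],[0,0,0,0,0,0,0.085],[0,0,0,0,0,0,0.085],[0,0,0,0,0,-0.05,0.085],[0,0,0,0,0,-0.1,0.085],[0,0,0,0,0,-0.1,0.085]]
  ]
}}

```text
clock: 7.45
eef_pos: [0.6322, 0.241, 0.1913]
tool_rot: [0.713, 0.701, 0.003, 0.001]
ft_force: [0.0, 0.2, -0.5]
grip_width: 0.0851
grasp_force: 0.0
```

```bash
python3 - <<'E'
from h import *
go([0.443,0.16,0.18],-0.017)
E
```

```text
row [ 0.005 -0.003 -0.001] [-0.0844 -0.1878  0.0101] n 3.3
```

Call:
{"method": "drive_effector", "body": {
  "plan": [
    [[0,0,0,-0.02,-0.05,0.003,0.085],[0,0,0,-0.045,-0.1,0.006,0.085],[0.005,-0.003,0,-0.07,-0.15,0.01,0.085],[0.005,-0.003,0,-0.0844,-0.1878,0.01,0.085],[0.005,-0.003,0,-0.0844,-0.1878,0.01,0.085],[0.005,-0.003,0,-0.0844,-0.1878,0.01,0.085]]
  ]
}}

```text
clock: 8.2
eef_pos: [0.4408, 0.159, 0.1763]
tool_rot: [0.714, 0.701, -0.004, -0.002]
ft_force: [0.0, 0.9, 0.1]
grip_width: 0.085
grasp_force: 0.0
```

```bash
python3 - <<'E'
from h import *
c,im=shot("wrist","w3"); cv2.imwrite("pics/w3b.png",cv2.resize(im,(800,600),interpolation=cv2.INTER_CUBIC))
E
```

```text
(no output)
```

View pics/w3b.png

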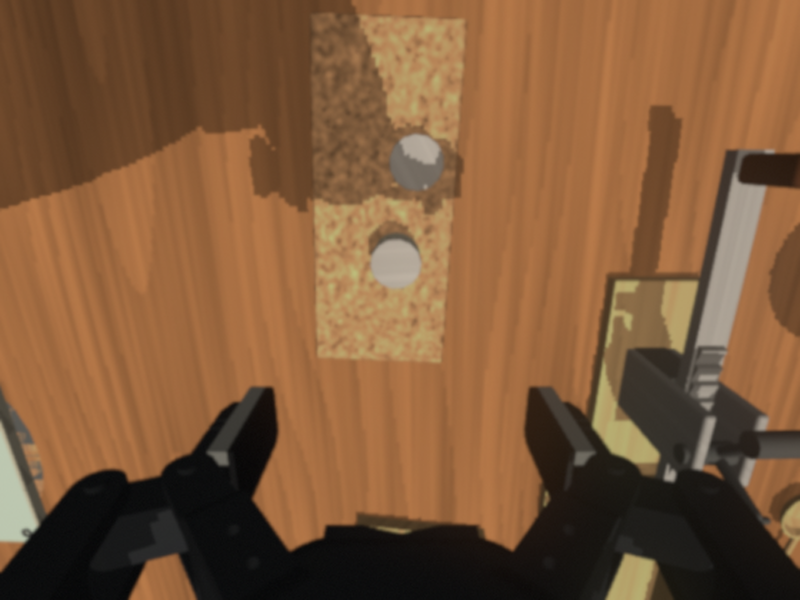

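Both tins are still in place, with tops at about (417,162) and (396,263). The bar is withdrawn and the pawl is over.

```bash
python3 - <<'E'
from h import *
c=camrig.calibration("wrist")
f=lambda u,v,z: np.round(onz(c,(u*.7,v*.7),z),4)
a=f(396,263,.032);b=f(417,162,.032);print(a,b)
go([a[0],a[1],.012],-0.017);
E
```

```text
[0.4377 0.1748 0.032 ] [0.4523 0.2394 0.032 ]
row [-0.009  0.003 -0.002] [ 0.0162 -0.0024  0.1643] n 2.6
```

Call:
{"method": "drive_effector", "body": {
  "plan": [
    [[-0.005,0,0,0.0162,-0.0024,0.05,0.06],[-0.009,0.003,0,0.0162,-0.0024,0.1,0.06],[-0.009,0.003,0,0.0162,-0.0024,0.14,0.06],[-0.009,0.003,0,0.0162,-0.0024,0.164,0.06],[-0.009,0.003,0,0.0162,-0.0024,0.164,0.06],[-0.009,0.003,0,0.0162,-0.0024,0.164,0.025],[-0.009,0.003,0,0.0162,-0.0024,0.164,0.025],[-0.009,0.003,0,0.0162,-0.0024,0.164,0.025],[-0.009,0.003,0,0.0162,-0.0024,0.164,0.025]]
  ]
}}

```text
clock: 9.38
eef_pos: [0.4381, 0.1748, 0.0137]
tool_rot: [0.714, 0.7, 0.001, 0.001]
ft_force: [0.4, -0.2, 7.3]
grip_width: 0.0319
grasp_force: 59.9
```

Call:
{"method": "drive_effector", "body": {
  "plan": [
    [[0,0,0,0,0,-0.05,0.025],[0,0,0,0,0,-0.1,0.025],[0,0,0,0,0,-0.15,0.025],[0,0,0,0,0,-0.15,0.025]]
  ]
}}

```text
clock: 9.88
eef_pos: [0.4394, 0.1753, 0.1665]
tool_rot: [0.714, 0.7, 0.004, 0.002]
ft_force: [-0.3, 0.2, 0.0]
grip_width: 0.0319
grasp_force: 59.8
```

```bash
python3 - <<'E'
from h import *
C=np.array([.6255,-.1238]); y=-.015; M=np.array([[np.cos(y),-np.sin(y)],[np.sin(y),np.cos(y)]])
p=C+M@[0,-.04]; print(p)
go([*p,.16],y);go([*p,.021],y)
E
```

```text
[ 0.62490002 -0.1637955 ]
row [ 0.008 -0.003 -0.004] [-0.3356  0.1919  0.0071] n 6.2
row [ 0.008 -0.003 -0.004] [-0.3359  0.1908  0.1461] n 6.6
```

Call:
{"method": "drive_effector", "body": {
  "plan": [
    [[0,0,0,-0.05,0.03,0,0.025],[0,0,0,-0.1,0.057,0,0.025],[0.004,0,0,-0.155,0.087,0,0.025],[0.008,-0.003,0,-0.21,0.12,0.003,0.025],[0.008,-0.003,-0.004,-0.26,0.15,0.007,0.025],[0.008,-0.003,-0.004,-0.31,0.178,0.007,0.025],[0.008,-0.003,-0.004,-0.3356,0.1914,0.007,0.025],[0.008,-0.003,-0.004,-0.3358,0.191,0.05,0.025],[0.008,-0.003,-0.004,-0.3358,0.191,0.1,0.025],[0.008,-0.003,-0.004,-0.3358,0.191,0.12,0.025]]
  ]
}}

```text
clock: 11.12
eef_pos: [0.6169, -0.1644, 0.0364]
tool_rot: [0.713, 0.702, -0.007, -0.006]
ft_force: [-0.3, -0.2, -0.2]
grip_width: 0.0322
grasp_force: 59.8
```

```bash
python3 - <<'E'
from h import *
go([.6249,-.1638,.023],-.015)
E
```

```text
row [-0.018  0.001 -0.   ] [0.0007 0.0082 0.0133] n 0.2
```

Call:
{"method": "drive_effector", "body": {
  "plan": [
    [[0,0,0,0,0,0,0.025],[0,0,0,0,0,0,0.025]]
  ]
}}

```text
clock: 11.38
eef_pos: [0.6214, -0.1653, 0.0427]
tool_rot: [0.712, 0.702, -0.004, -0.002]
ft_force: [0.5, -0.4, 0.4]
grip_width: 0.0317
grasp_force: 59.8
```

```bash
python3 - <<'E'
from h import *
go([.6249,-.1638,.022],-.015)
E
```

```text
row [-0.008  0.004  0.   ] [0.0016 0.0036 0.0207] n 0.3
```

Call:
{"method": "drive_effector", "body": {
  "plan": [
    [[0,0,0,0.0016,0.003,0.012,0.025],[0,0,0,0.0016,0.003,0.019,0.025],[0,0,0,0.0016,0.003,0.0205,0.025],[0,0,0,0.0016,0.003,0.0205,0.025]]
  ]
}}

```text
clock: 11.88
eef_pos: [0.624, -0.1637, 0.0219]
tool_rot: [0.712, 0.702, -0.004, -0.002]
ft_force: [-0.2, -0.6, -1.3]
grip_width: 0.0318
grasp_force: 59.8
```

Call:
{"method": "drive_effector", "body": {
  "plan": [
    [[0,0,0,0,0,0,0.055],[0,0,0,0,0,0,0.055],[0,0,0,0,0,-0.02,0.055],[0,0,0,0,0,-0.07,0.055],[0,0,0,0,0,-0.12,0.055],[0,0,0,0,0,-0.15,0.055],[0,0,0,0,0,-0.15,0.055]]
  ]
}}

```text
clock: 12.75
eef_pos: [0.6275, -0.1637, 0.1757]
tool_rot: [0.712, 0.702, -0.003, 0.001]
ft_force: [1.3, 0.1, -0.4]
grip_width: 0.0554
grasp_force: 0.0
```

```bash
python3 - <<'E'
from h import *
c,im=shot("wrist","w4")
go([.452,.2394,.15],-.015);go([.452,.2394,.013],-.015)
E
```

```text
row [-0.006  0.005 -0.   ] [ 0.4002 -0.1801  0.0224] n 7.0
row [-0.006  0.005 -0.   ] [ 0.4009 -0.1793  0.1594] n 7.5
```

Call:
{"method": "drive_effector", "body": {
  "plan": [
    [[0,0,0,0.05,-0.03,0,0.06],[0,0,0,0.11,-0.055,0,0.06],[0,0,0,0.165,-0.08,0,0.06],[0,0,0,0.22,-0.107,0,0.06],[0,0,0,0.28,-0.134,0.01,0.06],[0,0,0,0.33,-0.155,0.02,0.06],[0,0,0,0.38,-0.178,0.02,0.06],[0,0,0,0.38,-0.1798,0.022,0.06],[0,0,0,0.38,-0.1798,0.022,0.06],[0,0,0,0.38,-0.1798,0.022,0.06]]
  ]
}}

```text
clock: 14.05
eef_pos: [0.4513, 0.2181, 0.1494]
tool_rot: [0.713, 0.701, -0.005, -0.002]
ft_force: [0.8, -0.5, 0.6]
grip_width: 0.0604
grasp_force: 0.0
```

```bash
python3 - <<'E'
from h import *
c,im=shot("wrist","w5"); hsv=cv2.cvtColor(im,cv2.COLOR_BGR2HSV)
m=((hsv[:,:,1]<50)&(hsv[:,:,2]>80)).astype(np.uint8)
n,l,s,ce=cv2.connectedComponentsWithStats(m)
for k in range(1,n):
    if s[k,4]>300: print(s[k],ce[k],onz(c,ce[k],.032))
go([.452,.2394,.013],-.015)
E
```

```text
[ 262  165   38   38 1123] [280.45057881 183.63579697] [0.45098794 0.24029969 0.032     ]
[ 476  189   61  164 3248] [501.84144089 274.14901478] [0.6649741  0.14735144 0.032     ]
[  0 380  14  40 309] [  4.14563107 402.13592233] [ 0.11405766 -0.02166447  0.032     ]
row [-0.009  0.004 -0.002] [0.0219 0.0014 0.1365] n 2.2
```

Call:
{"method": "drive_effector", "body": {
  "plan": [
    [[-0.005,0,0,0.022,0.001,0.04,0.06],[-0.009,0.003,0,0.022,0.001,0.08,0.06],[-0.009,0.003,0,0.022,0.001,0.12,0.06],[-0.009,0.003,0,0.022,0.001,0.136,0.06],[-0.009,0.003,0,0.022,0.001,0.136,0.06],[-0.009,0.003,0,0.022,0.001,0.136,0.025],[-0.009,0.003,0,0.022,0.001,0.136,0.025],[-0.009,0.003,0,0.022,0.001,0.136,0.025],[-0.009,0.003,0,0.022,0.001,0.136,0.025]]
  ]
}}

```text
clock: 15.22
eef_pos: [0.4526, 0.2412, 0.0155]
tool_rot: [0.712, 0.702, 0.001, 0.001]
ft_force: [0.2, -1.5, 6.0]
grip_width: 0.0319
grasp_force: 59.9
```

Call:
{"method": "drive_effector", "body": {
  "plan": [
    [[0,0,0,0,0,-0.05,0.025],[0,0,0,0,0,-0.1,0.025],[0,0,0,0,0,-0.15,0.025],[0,0,0,0,0,-0.15,0.025],[0,0,0,0,0,-0.15,0.025]]
  ]
}}

```text
clock: 15.85
eef_pos: [0.4507, 0.2409, 0.1635]
tool_rot: [0.712, 0.702, -0.0, 0.0]
ft_force: [0.3, -0.6, -0.9]
grip_width: 0.032
grasp_force: 59.7
```

```bash
python3 - <<'E'
from h import *
go([.626,-.0938,.16],-.015);go([.626,-.0938,.04],-.015)
E
```

```text
row [-0.     0.001  0.   ] [-0.332   0.1802  0.0038] n 6.0
row [-0.     0.001  0.   ] [-0.3319  0.1803  0.1238] n 6.4
```

Call:
{"method": "drive_effector", "body": {
  "plan": [
    [[0,0,0,-0.055,0.03,0,0.025],[0,0,0,-0.11,0.06,0,0.025],[0,0,0,-0.16,0.09,0,0.025],[0,0,0,-0.215,0.117,0.003,0.025],[0,0,0,-0.27,0.147,0.004,0.025],[0,0,0,-0.31,0.17,0.004,0.025],[0,0,0,-0.332,0.1802,0.004,0.025],[0,0,0,-0.332,0.1802,0.004,0.025],[0,0,0,-0.332,0.1802,0.06,0.025],[0,0,0,-0.332,0.1802,0.11,0.025]]
  ]
}}

```text
clock: 17.1
eef_pos: [0.6251, -0.0924, 0.0518]
tool_rot: [0.712, 0.702, -0.001, -0.001]
ft_force: [-0.9, 0.9, -0.8]
grip_width: 0.0316
grasp_force: 59.8
```

Call:
{"method": "drive_effector", "body": {
  "plan": [
    [[0,0,0,0,0,0,0.025],[0,0,0,0,0,0,0.025],[0,0,0,0,0,0,0.025]]
  ]
}}

```text
clock: 17.48
eef_pos: [0.6284, -0.0936, 0.0571]
tool_rot: [0.712, 0.702, 0.001, 0.002]
ft_force: [-0.5, 0.3, -0.4]
grip_width: 0.032
grasp_force: 59.8
```

```bash
python3 - <<'E'
from h import *
go([.626,-.0938,.0235],-.015)
E
```

```text
row [0.005 0.001 0.001] [-0.0001 -0.0026  0.0336] n 0.5
```

Call:
{"method": "drive_effector", "body": {
  "plan": [
    [[0,0,0,0,-0.0025,0.015,0.025],[0,0,0,0,-0.0025,0.027,0.025],[0,0,0,0,-0.0025,0.0325,0.025],[0,0,0,0,-0.0025,0.0325,0.025],[0,0,0,0,-0.0025,0.0325,0.025]]
  ]
}}

```text
clock: 18.1
eef_pos: [0.6229, -0.0937, 0.0234]
tool_rot: [0.712, 0.702, -0.001, -0.0]
ft_force: [-5.5, 1.5, 13.2]
grip_width: 0.0317
grasp_force: 61.1
```

Call:
{"method": "drive_effector", "body": {
  "plan": [
    [[0,0,0,0,0,0,0.055],[0,0,0,0,0,0,0.055],[0,0,0,0,0,-0.02,0.055],[0,0,0,0,0,-0.07,0.055],[0,0,0,0,0,-0.12,0.055],[0,0,0,0,0,-0.17,0.085],[0,0,0,0,0,-0.17,0.085]]
  ]
}}

```text
clock: 18.98
eef_pos: [0.6269, -0.0941, 0.1968]
tool_rot: [0.712, 0.702, 0.003, 0.004]
ft_force: [-0.4, -0.1, -0.4]
grip_width: 0.0847
grasp_force: 0.0
```

```bash
python3 - <<'E'
from h import *
go([.53,-.14,.2],-.015)
E
```

```text
row [ 0.01   0.002 -0.   ] [-0.0474 -0.0962 -0.004 ] n 1.7
```

Call:
{"method": "drive_effector", "body": {
  "plan": [
    [[0,0,0,-0.02,-0.05,0,0.085],[0,0,0,-0.0474,-0.096,0,0.085],[0.01,0.002,0,-0.0474,-0.0962,-0.004,0.085],[0.01,0.002,0,-0.0474,-0.0962,-0.004,0.085],[0.01,0.002,0,-0.0474,-0.0962,-0.004,0.085]]
  ]
}}

```text
clock: 19.6
eef_pos: [0.5282, -0.1393, 0.1953]
tool_rot: [0.712, 0.702, -0.003, -0.004]
ft_force: [-1.0, -0.2, -0.1]
grip_width: 0.0848
grasp_force: 0.0
```

```bash
python3 - <<'E'
from h import *
c,im=shot("wrist","w6"); cv2.imwrite("pics/w6b.png",cv2.resize(im,(800,600),interpolation=cv2.INTER_CUBIC)); np.savez("w6",**c)
print(bot.get_obs()["eef_pos"])
E
```

```text
[ 0.5280974  -0.13913851  0.19533459]
```

View pics/w6b.png

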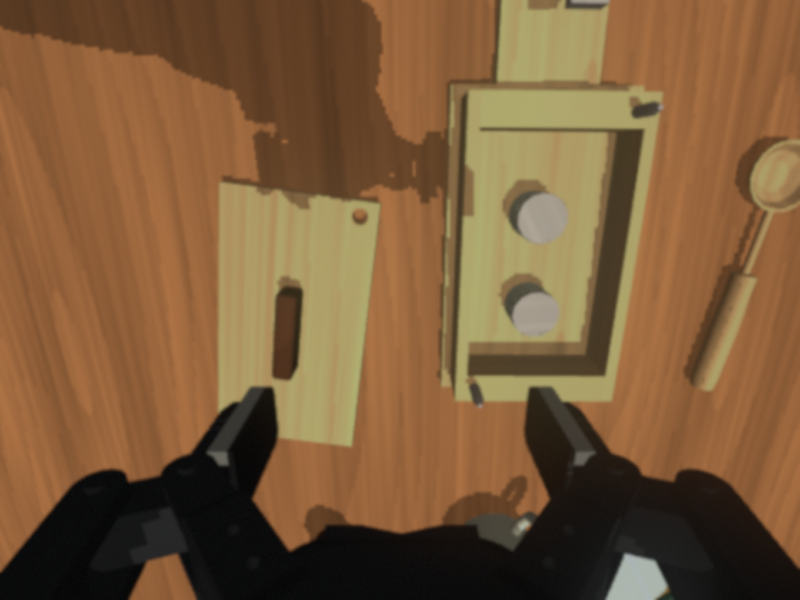

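Both tins stand upright in the crate at about (541,217) and (534,312). The pins run (634,112) to (661,106) and (472,380) to (480,405). The lid hole is at (360,216) and the lid corners at (220,181), (379,203) and (352,446).

```bash
cat > m.py <<'E'
from h import *
def blob(im,u,v,r,th):
    g=im[v-r:v+r+1,u-r:u+r+1].max(2); n,l,s,ce=cv2.connectedComponentsWithStats((g<th).astype(np.uint8))
    k=1+np.argmax(s[1:,4]); ys,xs=np.where(l==k); return np.c_[xs+u-r,ys+v-r].astype(float)
def pin(c,im,u,v,r=12,th=120):
    q=blob(im,u,v,r,th); m=q.mean(0); o=-c["R"].T@c["t"]; X=onz(c,m,.063); d=proj(c,X+[0,0,.01])-proj(c,X); d/=np.linalg.norm(d); s=(q-m)@d
    return onz(c,q[s>s.max()-1.5].mean(0),.076),onz(c,q[s<s.min()+1.5].mean(0),.05),onz(c,m,.063),len(q)
E
python3 - <<'E'
from m import *
c=dict(np.load("w6.npz")); im=cv2.imread("pics/w6.png")
f=lambda u,v,z: onz(c,(u*.7,v*.7),z)
for th in (100,120,135):
    A=pin(c,im,334,275,11,th); B=pin(c,im,453,76,14,th)
    for t in (0,1,2):
        d=B[t]-A[t]; print(th,t,A[t][:2],B[t][:2],A[3],B[3],"len",np.linalg.norm(d),"yaw",np.arctan2(d[1],d[0])-np.arctan2(94.5,45),"ctr",(A[t]+B[t])[:2]/2)
q=[f(220,181,.012),f(379,203,.012),f(352,446,.012)]; print("lid",q,np.linalg.norm(q[1]-q[0]),np.linalg.norm(q[2]-q[1]),"ctr",(q[0]+q[2])/2)
d=q[1]-q[2];print("yaw",np.arctan2(-d[0],d[1]))
h=f(360,216,.012);print("hole",h)
# ridge dark mask
H=cv2.cvtColor(im,cv2.COLOR_BGR2HSV); g=im.max(2); sub=np.zeros_like(g); sub[195:272,185:218]=(g<90)[195:272,185:218]
print(cv2.boundingRect(sub))
k=[f(278,290,.038),f(301,292,.038),f(294,362,.038),f(276,360,.038)];print(k,np.mean(k,0))
E
```

```text
100 0 [ 0.57951917 -0.2146202 ] [ 0.67124912 -0.0289339 ] 79 134 len 0.20710814775946876 yaw -0.014420825458805409 ctr [ 0.62538414 -0.12177705]
100 1 [ 0.57961664 -0.21614749] [ 0.67180598 -0.03036788] 79 134 len 0.20739560714666067 yaw -0.01620753053211832 ctr [ 0.62571131 -0.12325769]
100 2 [ 0.57974439 -0.21571279] [ 0.67177193 -0.02995123] 79 134 len 0.20730756251304575 yaw -0.015547079376673212 ctr [ 0.62575816 -0.12283201]
120 0 [ 0.57981167 -0.21573896] [ 0.67176461 -0.02967196] 104 167 len 0.20754823965471633 yaw -0.014571700425714873 ctr [ 0.62578814 -0.12270546]
120 1 [ 0.57957105 -0.21495839] [ 0.67100628 -0.03063784] 104 167 len 0.20575340810220416 yaw -0.01607656421559578 ctr [ 0.62528866 -0.12279812]
120 2 [ 0.57977033 -0.21590547] [ 0.67169431 -0.03000703] 104 167 len 0.2073843094066396 yaw -0.014806651848988439 ctr [ 0.62573232 -0.12295625]
135 0 [ 0.57991922 -0.21596366] [ 0.67245158 -0.029285  ] 126 202 len 0.2083534554139659 yaw -0.015764192636255725 ctr [ 0.6261854  -0.12262433]
135 1 [ 0.57858954 -0.21295763] [ 0.67077528 -0.02969639] 126 202 len 0.20514115143770006 yaw -0.021648762690245738 ctr [ 0.62468241 -0.12132701]
135 2 [ 0.57962606 -0.21551475] [ 0.67145153 -0.02968137] 126 202 len 0.20728232139133038 yaw -0.014519735156181435 ctr [ 0.6255388  -0.12259806]
lid [array([ 0.39652838, -0.06898289,  0.012     ]), array([ 0.51194031, -0.08668368,  0.012     ]), array([ 0.48159718, -0.29679743,  0.012     ])] 0.11676142616540014 0.21229342106425586 ctr [ 0.43906278 -0.18289016  0.012     ]
yaw -0.14342132523811504
hole [ 0.49758816 -0.09591027  0.012     ]
(185, 200, 26, 72)
[array([ 0.43875373, -0.14460549,  0.038     ]), array([ 0.45528942, -0.14632129,  0.038     ]), array([ 0.44509728, -0.20180579,  0.038     ]), array([ 0.43146935, -0.20001054,  0.038     ])] [ 0.44265244 -0.17318578  0.038     ]
```

```bash
python3 - <<'E'
import cv2
im=cv2.imread("pics/w6.png"); cv2.imwrite("pics/w6c.png",cv2.resize(im[180:285,140:280],(800,600),interpolation=cv2.INTER_CUBIC))
E
```

```text
(no output)
```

View pics/w6c.png

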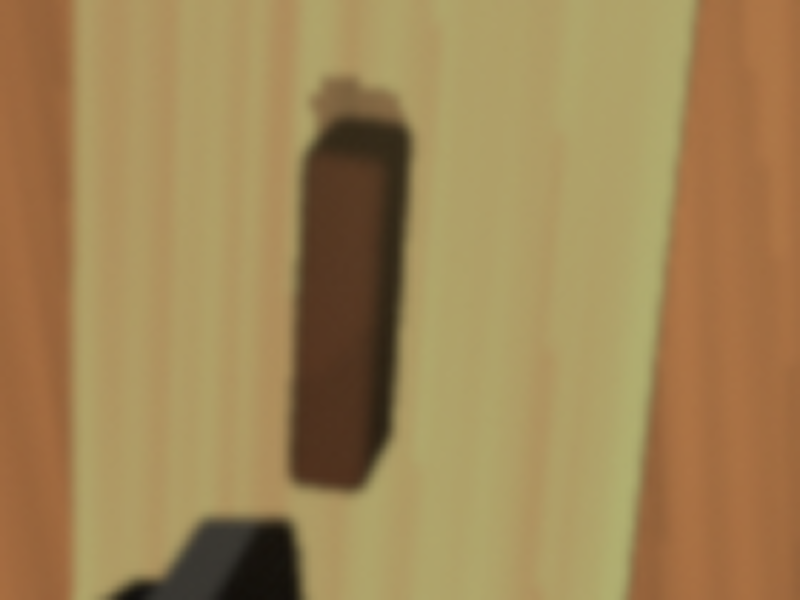

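The crop shows the ridge's top face, with corners at crop (305,150), (388,152), (362,488) and (293,480).

```bash
python3 - <<'E'
from h import *
c=dict(np.load("w6.npz"))
k=np.array([onz(c,(140+u/5.714,180+v/5.714),.038) for u,v in((305,150),(388,152),(362,488),(293,480))]);print(k,k.mean(0))
print("len",np.linalg.norm(k[0]-k[3]),np.linalg.norm(k[1]-k[2]),"w",np.linalg.norm(k[0]-k[1]))
d=k[0]+k[1]-k[2]-k[3];print("yaw",np.arctan2(-d[0],d[1]))
go([.4387,-.1828,.12],-.147);go([.4387,-.1828,.02],-.147)
E
```

```text
[[ 0.43712322 -0.14808481  0.038     ]
 [ 0.45218346 -0.14865338  0.038     ]
 [ 0.44101849 -0.21636808  0.038     ]
 [ 0.4277798  -0.21454327  0.038     ]] [ 0.43952624 -0.18191238  0.038     ]
len 0.06711205143512992 0.06862898586466772 w 0.015070970705034863
yaw -0.15167625340507074
row [-0.01  -0.001  0.133] [-0.045  -0.0881  0.0761] n 2.0
row [-0.01  -0.001  0.133] [-0.0451 -0.0871  0.1761] n 3.2
```

Call:
{"method": "drive_effector", "body": {
  "plan": [
    [[-0.005,0,0.07,-0.025,-0.045,0.03,0.085],[-0.01,-0.001,0.133,-0.045,-0.088,0.07,0.085],[-0.01,-0.001,0.133,-0.045,-0.087,0.12,0.06],[-0.01,-0.001,0.134,-0.045,-0.087,0.16,0.06],[-0.01,-0.001,0.134,-0.045,-0.087,0.177,0.06],[-0.01,-0.001,0.134,-0.045,-0.087,0.177,0.06]]
  ]
}}

```text
clock: 20.4
eef_pos: [0.437, -0.1822, 0.018]
tool_rot: [0.757, 0.653, -0.001, -0.001]
ft_force: [0.1, 0.1, -0.1]
grip_width: 0.0602
grasp_force: 0.0
```

```bash
python3 - <<'E'
from h import *
go([.4391,-.1825,.018],-.149)
E
```

```text
row [-0.003 -0.     0.001] [ 0.      0.0022 -0.0001] n 0.0
```

Settled on target, so I'll close and lift a little.

Call:
{"method": "drive_effector", "body": {
  "plan": [
    [[0,0,0,0,0.0015,0,0.005],[0,0,0,0,0.0015,0,0.005],[0,0,0,0,0.0015,0,0.005],[0,0,0,0,0.0015,0,0.005],[0,0,0,0,0.0015,0,0.005],[0,0,0,0,0.0015,0,0.005],[0,0,0,0,0.0015,0,0.005]]
  ]
}}

```text
clock: 21.28
eef_pos: [0.44, -0.1836, 0.0207]
tool_rot: [0.758, 0.653, 0.001, 0.001]
ft_force: [-0.8, 0.5, 6.6]
grip_width: 0.0146
grasp_force: 62.1
```

Call:
{"method": "drive_effector", "body": {
  "plan": [
    [[0,0,0,0,0,-0.03,0.005],[0,0,0,0,0,-0.07,0.005],[0,0,0,0,0,-0.12,0.005],[0,0,0,0,0,-0.14,0.005],[0,0,0,0,0,-0.14,0.005],[0,0,0,0,0,-0.14,0.005]]
  ]
}}

```text
clock: 22.02
eef_pos: [0.4379, -0.1827, 0.158]
tool_rot: [0.758, 0.653, -0.001, -0.001]
ft_force: [0.6, -0.0, -3.2]
grip_width: 0.0147
grasp_force: 61.0
```

```bash
python3 - <<'E'
from h import *
go([.6256,-.1228,.165],-.015)
E
```

```text
row [-0.003 -0.    -0.134] [ 0.0871  0.1767 -0.0075] n 3.2
```

```bash
python3 - <<'E'
from h import *
o=bot.get_obs(); c,im=shot("wrist","w7"); np.savez("w7",**c); print(o["eef_pos"],Ro.from_quat(o["tool_rot"]).as_matrix().round(4).tolist())
cv2.imwrite("pics/w7b.png",cv2.resize(im,(800,600),interpolation=cv2.INTER_CUBIC))
E
```

```text
[ 0.4378754  -0.18268836  0.15801438] [[0.1485, 0.9889, -0.0027], [0.9889, -0.1485, 0.0007], [0.0003, -0.0028, -1.0]]
```

View pics/w7b.png

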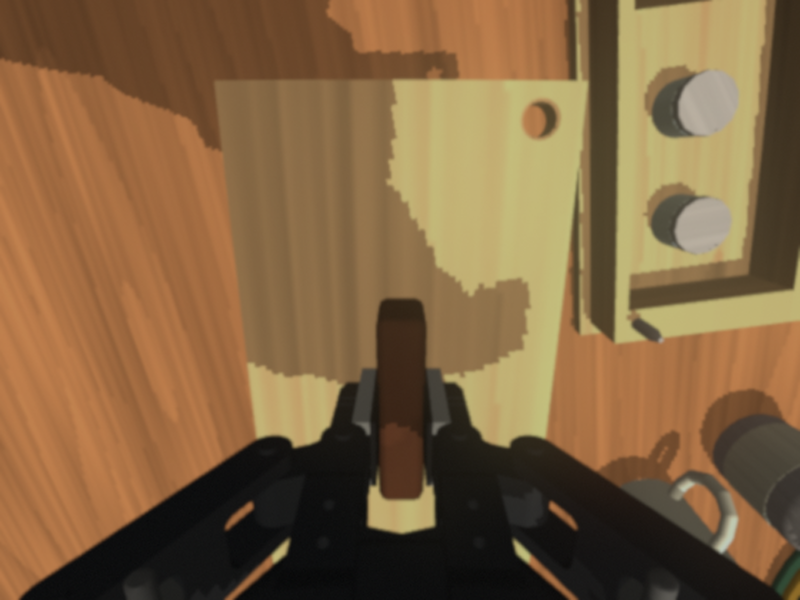

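The lid is held straight in the gripper. Its far corners are at (217,81) and (588,80), and the hole is at (541,120).

```bash
python3 - <<'E'
from h import *
c=dict(np.load("w7.npz")); p=np.array([.43788,-.18269,.15801]); o=bot.get_obs(); R=Ro.from_quat(o["tool_rot"]).as_matrix()
for z in (.1473,.1493,.1513):
  q=[onz(c,(u*.7,v*.7),z) for u,v in((217,81),(588,80),(541,120))]
  L=[(R.T@(x-p))[:2]*1e3 for x in q]; print(z,np.round(L,1).tolist(),"w",np.linalg.norm(q[1]-q[0]))
# crate in w6 tool frame vs nominal: expected hole in tool (x=94.5,y=45), corners (106,-59),(106,59)
E
```

```text
0.1473 [[106.7, -58.8], [106.9, 60.4], [94.8, 46.3]] w 0.11921847299435943
0.1493 [[106.4, -58.1], [106.6, 59.6], [94.6, 45.7]] w 0.11767029285985728
0.1513 [[106.1, -57.3], [106.3, 58.8], [94.4, 45.1]] w 0.11612211272535512
```

Call:
{"method": "drive_effector", "body": {
  "plan": [
    [[0,0,0,0.02,0.05,-0.008,0.005],[0,0,0,0.045,0.1,-0.008,0.005],[0,0,-0.07,0.07,0.145,-0.0075,0.005],[-0.003,0,-0.134,0.0866,0.176,-0.0075,0.005],[-0.003,0,-0.134,0.0866,0.176,0.01,0.005],[-0.003,0,-0.134,0.0866,0.176,0.03,0.005],[-0.003,0,-0.134,0.0866,0.176,0.035,0.005],[-0.003,0,-0.134,0.0866,0.176,0.035,0.005],[-0.003,0,-0.134,0.0866,0.176,0.035,0.005]]
  ]
}}

```text
clock: 23.2
eef_pos: [0.6264, -0.1239, 0.1252]
tool_rot: [0.712, 0.702, 0.001, 0.002]
ft_force: [-0.4, 0.2, -2.7]
grip_width: 0.0146
grasp_force: 60.8
```

```bash
python3 - <<'E'
from h import *
go([.6249,-.1233,.07],-.015)
for n in("top","scene"):
    c,im=shot(n,n+"1"); 
    a=proj(c,[.6256,-.1228,.1]).astype(int); w,h=100,75
    cv2.imwrite(f"pics/{n}1c.png",cv2.resize(im[a[1]-h:a[1]+h,a[0]-w:a[0]+w],(800,600),interpolation=cv2.INTER_CUBIC)); print(a)
E
```

```text
row [ 0.004  0.001 -0.   ] [ 0.0006 -0.0017  0.0552] n 0.9
[327 207]
[251 188]
```

View pics/scene1c.png

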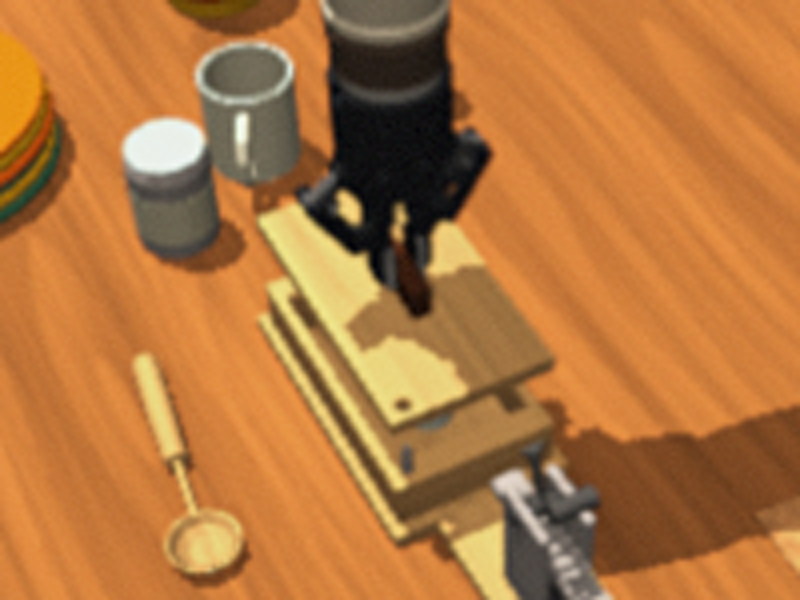

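The lid sits level above the crate, with its hole at crop (403,405) directly above pin_b at (407,455). I'll lower it in stages.

Call:
{"method": "drive_effector", "body": {
  "plan": [
    [[0.002,0,0,0.0006,-0.0015,0.01,0.005],[0.004,0,0,0.0006,-0.0015,0.02,0.005],[0.004,0,0,0.0006,-0.0015,0.025,0.005],[0.004,0,0,0.0006,-0.0015,0.025,0.005],[0.004,0,0,0.0006,-0.0015,0.025,0.005]]
  ]
}}

```text
clock: 23.92
eef_pos: [0.6247, -0.1231, 0.0996]
tool_rot: [0.712, 0.702, -0.001, -0.0]
ft_force: [0.2, 0.3, -2.8]
grip_width: 0.0144
grasp_force: 61.0
```

```bash
python3 - <<'E'
from h import *
go([.6249,-.1233,.07],-.015)
E
```

```text
row [-0.001  0.001 -0.   ] [-0.0002  0.0002  0.0296] n 0.5
```

Call:
{"method": "drive_effector", "body": {
  "plan": [
    [[0,0,0,0,0,0.005,0.005],[0,0,0,0,0,0.009,0.005],[0,0,0,0,0,0.013,0.005],[0,0,0,0,0,0.013,0.005]]
  ]
}}

```text
clock: 24.42
eef_pos: [0.6248, -0.1233, 0.0862]
tool_rot: [0.712, 0.702, -0.001, 0.0]
ft_force: [1.6, -1.3, -3.3]
grip_width: 0.014
grasp_force: 60.9
```

```bash
python3 - <<'E'
from h import *
go([.6249,-.1233,.07],-.015)
E
```

```text
row [-0.     0.001 -0.   ] [0.     0.0001 0.0162] n 0.3
```

Call:
{"method": "drive_effector", "body": {
  "plan": [
    [[0,0,0,0,0,0.005,0.005],[0,0,0,0,0,0.01,0.005],[0,0,0,0,0,0.014,0.005],[0,0,0,0,0,0.017,0.005],[0,0,0,0,0,0.017,0.005],[0,0,0,0,0,0.017,0.005]]
  ]
}}

```text
clock: 25.18
eef_pos: [0.6249, -0.1233, 0.0708]
tool_rot: [0.712, 0.702, -0.0, 0.001]
ft_force: [-0.3, -1.6, 6.0]
grip_width: 0.0143
grasp_force: 61.9
```

Call:
{"method": "drive_effector", "body": {
  "plan": [
    [[0,0,0,0,0,0,0.04],[0,0,0,0,0,0,0.06],[0,0,0,0,0,0,0.06],[0,0,0,0,0,-0.03,0.06],[0,0,0,0,0,-0.08,0.085],[0,0,0,0,0,-0.13,0.085],[0,0,0,0,0,-0.13,0.085],[0,0,0,0,0,-0.13,0.085]]
  ]
}}

```text
clock: 26.18
eef_pos: [0.6243, -0.1229, 0.1989]
tool_rot: [0.712, 0.702, -0.001, -0.0]
ft_force: [-0.8, 0.5, -0.5]
grip_width: 0.0848
grasp_force: 0.0
```

```bash
python3 - <<'E'
from h import *
go([.631,.235,.2],-.015); go([.631,.15,.2],-.015)
c,im=shot("scene","s2"); a=proj(c,[.6256,-.08,.05]).astype(int); w,h=80,60
cv2.imwrite("pics/s2c.png",cv2.resize(im[a[1]-h:a[1]+h,a[0]-w:a[0]+w],(800,600),interpolation=cv2.INTER_CUBIC))
E
```

```text
row [-0.002  0.     0.   ] [ 0.3579  0.0014 -0.0012] n 5.7
row [-0.002  0.     0.   ] [ 0.2729  0.0026 -0.0012] n 4.4
```

View pics/s2c.png

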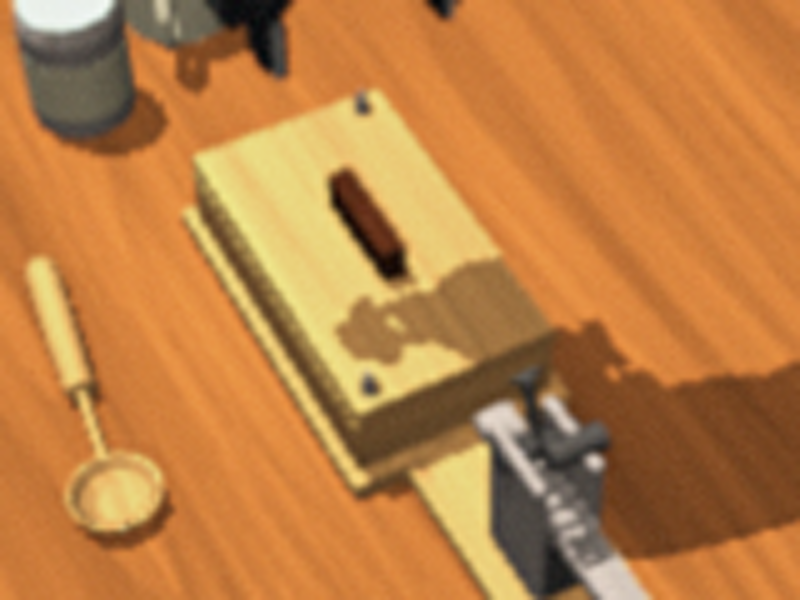

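The lid is flush, with both pins showing through it at (362,101) and (370,382). Next is the bar.

Call:
{"method": "drive_effector", "body": {
  "plan": [
    [[0,0,0,0.06,0,0,0.085],[0,0,0,0.12,0,0,0.085],[0,0,0,0.18,0,0,0.085],[0,0,0,0.24,0,0,0.085],[0,0,0,0.3,0.001,0,0.085],[0,0,0,0.345,0.0014,0,0.085],[0,0,0,0.3575,0.0014,0,0.085],[0,0,0,0.3575,0.0014,0,0.085],[0,0,0,0.3575,0.0014,0,0.085]]
  ]
}}

```text
clock: 27.35
eef_pos: [0.6313, 0.2327, 0.1985]
tool_rot: [0.713, 0.701, -0.001, -0.0]
ft_force: [0.2, -0.1, 0.2]
grip_width: 0.0851
grasp_force: 0.0
```

```bash
python3 - <<'E'
from h import *
c,im=shot("wrist","w8")
go([.631,.235,.088],-.015)
E
```

```text
row [-0.002  0.001 -0.002] [ 0.0026 -0.0003  0.1109] n 1.8
```

Call:
{"method": "drive_effector", "body": {
  "plan": [
    [[0,0,0,0.0015,0,0.05,0.085],[0,0,0,0.0015,0,0.09,0.085],[0,0,0,0.0015,0,0.109,0.085],[0,0,0,0.0015,0,0.109,0.01],[0,0,0,0.0015,0,0.109,0.01],[0,0,0,0.0015,0,0.109,0.01],[0,0,0,0.0015,0,0.109,0.01],[0,0,0,0.0015,0,0.109,0.01]]
  ]
}}

```text
clock: 28.4
eef_pos: [0.632, 0.2361, 0.0919]
tool_rot: [0.712, 0.702, 0.0, 0.0]
ft_force: [-1.2, -0.6, 5.4]
grip_width: 0.0145
grasp_force: 58.9
```

Call:
{"method": "drive_effector", "body": {
  "plan": [
    [[0,0,0,-0.015,0,0,0.01],[0,0,0,-0.03,0,0,0.01],[0,0,0,-0.045,0,0,0.01],[0,0,0,-0.06,0,0,0.01],[0,0,0,-0.07,0,0,0.01],[0,0,0,-0.077,0,0,0.01],[0,0,0,-0.08,0,0,0.01],[0,0,0,-0.08,0,0,0.01]]
  ]
}}

```text
clock: 29.4
eef_pos: [0.6308, 0.161, 0.092]
tool_rot: [0.711, 0.703, 0.004, -0.003]
ft_force: [-0.7, 12.4, 3.5]
grip_width: 0.0148
grasp_force: 58.8
```

Call:
{"method": "drive_effector", "body": {
  "plan": [
    [[0,0,0,0,0,0,0.085],[0,0,0,0,0,0,0.085],[0,0,0,0,0,0,0.085],[0,0,0,0,0,-0.06,0.085],[0,0,0,0,0,-0.12,0.085],[0,0,0,-0.04,0,-0.12,0.085],[0,0,0,-0.07,0,-0.12,0.085],[0,0,0,-0.07,0,-0.12,0.085],[0,0,0,-0.07,0,-0.12,0.085]]
  ]
}}

```text
clock: 30.52
eef_pos: [0.6291, 0.086, 0.2101]
tool_rot: [0.713, 0.702, -0.001, -0.0]
ft_force: [-0.7, -0.3, 0.5]
grip_width: 0.0851
grasp_force: 0.0
```

```bash
python3 - <<'E'
from h import *
c,im=shot("wrist","w9"); cv2.imwrite("pics/w9b.png",cv2.resize(im,(800,600),interpolation=cv2.INTER_CUBIC))
go([.630,.103,.118],-.015); print([ (proj(c,[.629+s*.015,.103,.135])/.7).round() for s in(-1,1)])
E
```

```text
row [-0.002  0.     0.   ] [0.0165 0.0008 0.092 ] n 1.5
[array([371., 291.]), array([428., 291.])]
```

View pics/w9b.png

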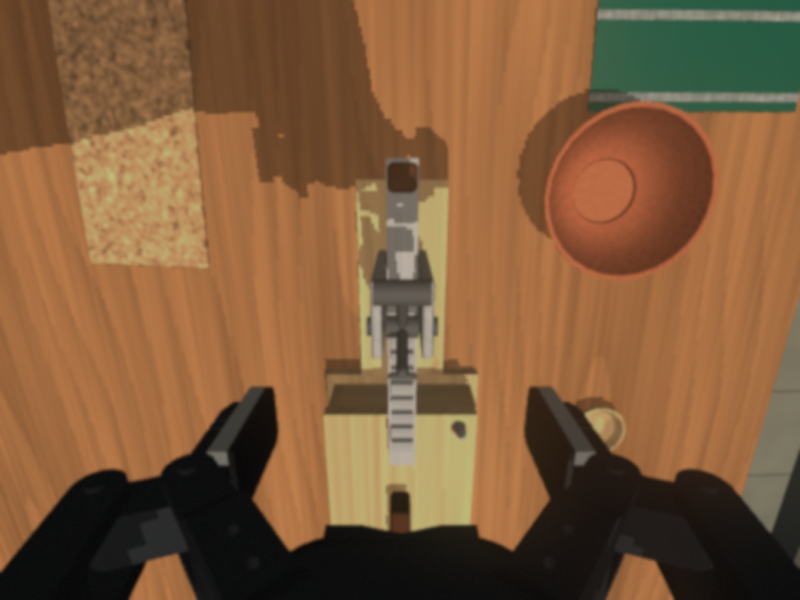

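The bar is home over the lid. The T-grip spans (373..433, 291), as predicted.

Call:
{"method": "drive_effector", "body": {
  "plan": [
    [[0,0,0,0.0165,0.001,0.03,0.085],[0,0,0,0.0165,0.001,0.07,0.085],[0,0,0,0.0165,0.001,0.09,0.085],[0,0,0,0.0165,0.001,0.09,0.02],[0,0,0,0.0165,0.001,0.09,0.02],[0,0,0,0.0165,0.001,0.09,0.02],[0,0,0,0.0165,0.001,0.09,0.02],[0,0,0,0.0165,0.001,0.09,0.02]]
  ]
}}

```text
clock: 31.58
eef_pos: [0.63, 0.103, 0.1224]
tool_rot: [0.712, 0.702, 0.0, -0.0]
ft_force: [-4.6, 0.7, 4.9]
grip_width: 0.0284
grasp_force: 59.4
```

Call:
{"method": "drive_effector", "body": {
  "plan": [
    [[0,0,0,-0.0083,0,-0.006,0.02],[0,0,0,-0.0204,0,-0.011,0.02],[0,0,0,-0.0333,0,-0.0127,0.02],[0,0,0,-0.0462,0,-0.011,0.02],[0,0,0,-0.0583,0,-0.006,0.02],[0,0,0,-0.0635,0,-0.0025,0.02],[0,0,0,-0.0687,0,0.0019,0.02],[0,0,0,-0.073,0,0.006,0.02],[0,0,0,-0.0752,0,0.01,0.02],[0,0,0,-0.0752,0,0.01,0.02]]
  ]
}}

```text
clock: 32.83
eef_pos: [0.6288, 0.0255, 0.1138]
tool_rot: [0.713, 0.701, -0.001, 0.001]
ft_force: [-7.5, -3.8, 13.5]
grip_width: 0.0275
grasp_force: 62.7
```

Call:
{"method": "drive_effector", "body": {
  "plan": [
    [[0,0,0,0,0,0,0.085],[0,0,0,0,0,0,0.085],[0,0,0,0,0,0,0.085],[0,0,0,0,0,-0.06,0.085],[0,0,0,0,0,-0.1,0.085],[0,0,0,-0.07,-0.04,-0.13,0.085],[0,0,0,-0.07,-0.06,-0.13,0.085],[0,0,0,-0.07,-0.06,-0.13,0.085]]
  ]
}}

```text
clock: 33.83
eef_pos: [0.5673, -0.0432, 0.2419]
tool_rot: [0.713, 0.701, -0.0, 0.0]
ft_force: [0.7, -0.2, 0.4]
grip_width: 0.085
grasp_force: 0.0
```

```bash
python3 - <<'E'
from h import *
c,im=shot("wrist","w10"); c,s=shot("scene","s3"); a=proj(c,[.6256,-.02,.08]).astype(int); w,h=80,60
s=s[a[1]-h:a[1]+h,a[0]-w:a[0]+w]
cv2.imwrite("pics/w10b.png",np.hstack([cv2.resize(x,(400,300),interpolation=cv2.INTER_CUBIC) for x in (im,s)]))
E
```

```text
(no output)
```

View pics/w10b.png

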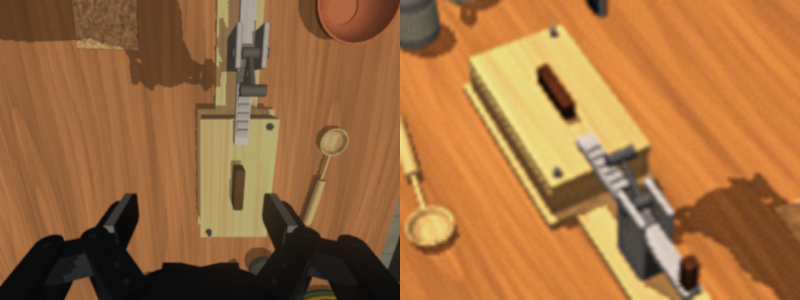

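The pawl is down on the bar. I'll check whether it sits in a gap or on a tooth by comparing the T-grip with its initial seated position in the scene camera.

```bash
python3 - <<'E'
from h import *
c=camrig.calibration("scene"); C=np.array([.6256,-.1228])
def g(th):
    p=np.arctan2(24,-44)-(th-.04); return np.array([.6256+.015*.17,-.1228+.193+.05*np.cos(p),.098+.05*np.sin(p)])
for th in(.04,.15): print(th,g(th),proj(c,g(th)))
u,v=proj(c,g(.04)).astype(int)
A=cv2.imread("pics/scene0.png");B=cv2.imread("pics/s3.png")
out=[]
for n,im in(("0",A),("s3",B)):
    s=im[v-14:v+15,u-19:u+20]; out.append(cv2.resize(s,(390,290),interpolation=cv2.INTER_CUBIC))
    m=(s.max(2)<85).astype(np.uint8); nn,l,st,ce=cv2.connectedComponentsWithStats(m)
    for k in range(1,nn):
        if st[k,4]>12: print(n,st[k],ce[k]+[u-19,v-14])
cv2.imwrite("pics/cmp.png",np.hstack(out))
E
```

```text
0.04 [0.62815    0.02630522 0.12194261] [278.0665646  220.69370335]
0.15 [0.62815    0.0291989  0.12661659] [278.6586726 220.2708871]
0 [13 12 12 12 62] [278.70967742 222.59677419]
0 [20 26  7  3 18] [281.88888889 233.05555556]
s3 [14 13 12  7 39] [278.66666667 221.33333333]
```

View pics/cmp.png

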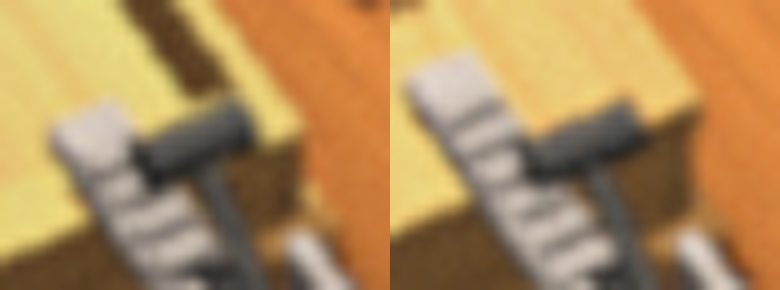

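```bash
python3 - <<'E'
from h import *
c=camrig.calibration("wrist")
# w1 camera pose: rebuild from its TCP pose
o=bot.get_obs();R=Ro.from_quat(o["tool_rot"]).as_matrix();Rc=R.T@c["R"].T;tc=R.T@(-c["R"].T@c["t"]-o["eef_pos"])
q=np.array([.706,.708,-.001,0]);R1=Ro.from_quat(q/np.linalg.norm(q)).as_matrix();c1=dict(c);c1["R"]=(R1@Rc).T;c1["t"]=-c1["R"]@(np.array([.5611,-.0585,.2492])+R1@tc)
for n,cc in(("w1",c1),("w10",c)):
    im=cv2.imread(f"pics/{n}.png"); u,v=proj(cc,[.628,.0265,.122]); u,v=int(round(u)),int(round(v))
    s=im[v-12:v+13,u-4:u+16].max(2).astype(float)
    # dark profile along rows near the +x end of the T
    for dx in(9,11,13):
        col=s[:,dx-1:dx+2].mean(1); r=np.where(col<95)[0]; 
        if len(r): e=[r[0]+v-12,r[-1]+v-12]; print(n,(u,v),dx,e,[onz(cc,(u-4+dx,x),.122)[1].round(4) for x in e], col.round().astype(int).tolist())
E
```

```text
w1 (360, 109) 9 [np.int64(98), np.int64(115)] [np.float64(0.035), np.float64(0.0214)] [99, 90, 75, 69, 73, 78, 83, 86, 90, 93, 94, 93, 91, 90, 88, 85, 81, 77, 84, 118, 155, 170, 172, 171, 170]
w1 (360, 109) 11 [np.int64(100), np.int64(115)] [np.float64(0.0334), np.float64(0.0214)] [145, 129, 96, 74, 74, 78, 82, 86, 90, 93, 94, 93, 91, 90, 88, 85, 81, 77, 82, 110, 143, 157, 158, 157, 156]
w1 (360, 109) 13 [np.int64(100), np.int64(115)] [np.float64(0.0334), np.float64(0.0214)] [159, 143, 106, 77, 74, 78, 82, 85, 89, 93, 94, 93, 91, 90, 88, 86, 81, 77, 81, 106, 138, 151, 153, 153, 154]
w10 (350, 128) 9 [np.int64(116), np.int64(133)] [np.float64(0.0364), np.float64(0.0228)] [87, 81, 71, 68, 72, 78, 82, 86, 90, 94, 96, 96, 94, 92, 90, 87, 83, 81, 96, 133, 164, 176, 178, 178, 177]
w10 (350, 128) 11 [np.int64(118), np.int64(133)] [np.float64(0.0348), np.float64(0.0228)] [130, 116, 90, 72, 73, 78, 82, 86, 90, 94, 96, 95, 94, 92, 90, 88, 84, 81, 96, 133, 164, 176, 178, 178, 177]
w10 (350, 128) 13 [np.int64(119), np.int64(134)] [np.float64(0.034), np.float64(0.0219)] [167, 147, 108, 77, 73, 78, 83, 87, 91, 94, 96, 96, 94, 92, 90, 88, 84, 82, 95, 129, 160, 172, 173, 173, 172]
```

The T-grip matches its seated reading to about 1 mm. To be sure nothing shifted while lowering the pawl, I'll press the bar home once more. It can only ratchet inwards.

```bash
python3 - <<'E'
from h import *
go([.631,.161,.21],-.015);go([.631,.161,.09],-.015)
E
```

```text
row [-0.  0. -0.] [0.2037 0.0592 0.0305] n 3.4
row [-0.  0. -0.] [0.2037 0.0593 0.1505] n 4.2
```

Call:
{"method": "drive_effector", "body": {
  "plan": [
    [[0,0,0,0.06,0.02,0,0.085],[0,0,0,0.12,0.04,0.01,0.085],[0,0,0,0.18,0.0592,0.02,0.085],[0,0,0,0.2037,0.0592,0.03,0.085],[0,0,0,0.2037,0.0592,0.03,0.085],[0,0,0,0.2037,0.0592,0.09,0.085],[0,0,0,0.2037,0.0592,0.13,0.085],[0,0,0,0.2037,0.0592,0.149,0.085],[0,0,0,0.2037,0.0592,0.149,0.085]]
  ]
}}

```text
clock: 35.05
eef_pos: [0.6291, 0.1599, 0.0889]
tool_rot: [0.713, 0.702, -0.003, -0.001]
ft_force: [-0.3, -0.3, -0.2]
grip_width: 0.0848
grasp_force: 0.0
```

Call:
{"method": "drive_effector", "body": {
  "plan": [
    [[0,0,0,0,0,0,0.01],[0,0,0,0,0,0,0.01],[0,0,0,0,0,0,0.01],[0,0,0,0,0,0,0.01],[0,0,0,0,0,0,0.01],[0,0,0,-0.003,0,0,0.01],[0,0,0,-0.006,0,0,0.01],[0,0,0,-0.008,0,0,0.01],[0,0,0,-0.008,0,0,0.01],[0,0,0,-0.008,0,0,0.01]]
  ]
}}

```text
clock: 36.3
eef_pos: [0.6308, 0.1609, 0.0924]
tool_rot: [0.71, 0.704, 0.005, -0.004]
ft_force: [0.0, 18.8, 1.4]
grip_width: 0.0145
grasp_force: 58.6
```

Call:
{"method": "drive_effector", "body": {
  "plan": [
    [[0,0,0,0.004,0,0,0.01],[0,0,0,0.007,0,0,0.085],[0,0,0,0.007,0,0,0.085],[0,0,0,0.007,0,0,0.085],[0,0,0,0.007,0,-0.06,0.085],[0,0,0,0.007,0,-0.12,0.085],[0,0,0,-0.05,-0.05,-0.15,0.085],[0,0,0,-0.1,-0.09,-0.15,0.085],[0,0,0,-0.1,-0.09,-0.15,0.085],[0,0,0,-0.1,-0.09,-0.15,0.085]]
  ]
}}

```text
clock: 37.55
eef_pos: [0.5386, 0.0531, 0.2421]
tool_rot: [0.713, 0.701, -0.0, 0.0]
ft_force: [0.9, 0.2, -0.3]
grip_width: 0.0851
grasp_force: 0.0
```

```bash
python3 - <<'E'
from h import *
c,im=shot("wrist","w11"); c2,s=shot("scene","s4"); a=proj(c2,[.6256,-.02,.08]).astype(int); w,h=80,60
s=s[a[1]-h:a[1]+h,a[0]-w:a[0]+w]
cv2.imwrite("pics/w11b.png",np.hstack([cv2.resize(x,(400,300),interpolation=cv2.INTER_CUBIC) for x in (im,s)]))
u,v=map(int,proj(c,[.639,.0265,.122]).round()); col=im[v-14:v+15,u-1:u+2].max(2).mean(1); r=np.where(col<95)[0]+v-14
print("T y",onz(c,(u,r[0]),.122),onz(c,(u,r[-1]),.122)); print(bot.get_obs()["ft_force"])
E
```

```text
T y [0.63798427 0.03540888 0.122     ] [0.6401718  0.01215126 0.122     ]
[1.22784666 0.73979804 0.78348869]
```

View pics/w11b.png

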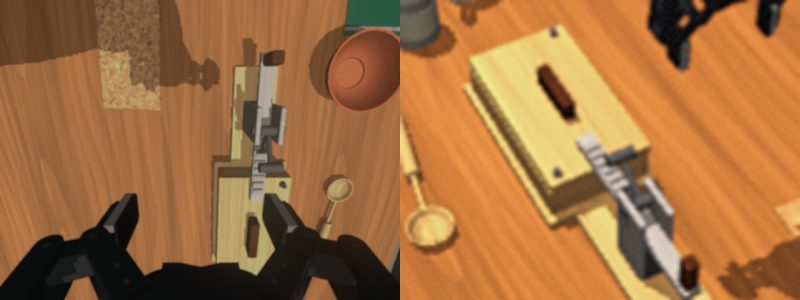

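The bar is home, the pawl is down, the lid is flush and the robot is clear, so I'm handing in.

```bash
python3 -c "
from workcell import bot, camrig, job_done
print(job_done())"
```

```text
the job is handed in; nothing more can be done
None
```

The job is handed in: both tins present stand upright in the crate, the lid rests flush over the pins, the bar is pushed to its home stop and the pawl is down (T-grip within about 1 mm of its starting position, too coarse to rule out a tooth tip); no verdict came back.

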